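# Restock the paint rack from the turntable and clip the markers away

## Task

Fill every empty pocket of the wooden paint rack with one spare gouache pot from the turntable, each standing upright on the pocket's floor; leave the pots already in the rack in their pockets and any surplus spares standing on the turntable. Snap each paint marker that lies on the table fully home into a free pair of spring clips of the marker holder, its middle about midway between the two clips, either way round. Leave the other things on the table where they are.

Things in the scene. Friction and masses are not known exactly. Their poses are not given: they have to be found in the camera images.
- rack_pot_0: gouache pot already standing in pocket cell_0 of the rack, or absent (then that pocket is empty): upright screw pot, 41 mm tall, body 34.4 mm across up to 27 mm, cap 36.4 mm across from 27 mm up to the top, 55 g; origin at the centre of its underside, z up
- rack_pot_1: gouache pot already standing in pocket cell_1 of the rack, or absent (then that pocket is empty): upright screw pot, 41 mm tall, body 34.4 mm across up to 27 mm, cap 36.4 mm across from 27 mm up to the top, 55 g; origin at the centre of its underside, z up
- rack_pot_2: gouache pot already standing in pocket cell_2 of the rack, or absent (then that pocket is empty): upright screw pot, 41 mm tall, body 34.4 mm across up to 27 mm, cap 36.4 mm across from 27 mm up to the top, 55 g; origin at the centre of its underside, z up
- rack_pot_3: gouache pot already standing in pocket cell_3 of the rack, or absent (then that pocket is empty): upright screw pot, 41 mm tall, body 34.4 mm across up to 27 mm, cap 36.4 mm across from 27 mm up to the top, 55 g; origin at the centre of its underside, z up
- rack_pot_4: gouache pot already standing in pocket cell_4 of the rack, or absent (then that pocket is empty): upright screw pot, 41 mm tall, body 34.4 mm across up to 27 mm, cap 36.4 mm across from 27 mm up to the top, 55 g; origin at the centre of its underside, z up
- rack_pot_5: gouache pot already standing in pocket cell_5 of the rack, or absent (then that pocket is empty): upright screw pot, 41 mm tall, body 34.4 mm across up to 27 mm, cap 36.4 mm across from 27 mm up to the top, 55 g; origin at the centre of its underside, z up
- spare_pot_0: spare gouache pot standing on the turntable, same kind and size as the pots in the rack (41 mm tall, 34.4 mm body, 36.4 mm cap over the top 14 mm, 55 g, band colours mixed and of no meaning); origin at the centre of its underside, z up
- spare_pot_1: spare gouache pot standing on the turntable, same kind and size as the pots in the rack (41 mm tall, 34.4 mm body, 36.4 mm cap over the top 14 mm, 55 g, band colours mixed and of no meaning); origin at the centre of its underside, z up
- spare_pot_2: spare gouache pot standing on the turntable, same kind and size as the pots in the rack (41 mm tall, 34.4 mm body, 36.4 mm cap over the top 14 mm, 55 g, band colours mixed and of no meaning); origin at the centre of its underside, z up
- spare_pot_3: spare gouache pot standing on the turntable, same kind and size as the pots in the rack (41 mm tall, 34.4 mm body, 36.4 mm cap over the top 14 mm, 55 g, band colours mixed and of no meaning); origin at the centre of its underside, z up
- spare_pot_4: spare gouache pot standing on the turntable, same kind and size as the pots in the rack (41 mm tall, 34.4 mm body, 36.4 mm cap over the top 14 mm, 55 g, band colours mixed and of no meaning); origin at the centre of its underside, z up
- marker_0: paint marker with red cap, lying on the table or absent: round white barrel 18 mm in diameter, square cap 18 x 18 mm that keeps it from rolling, 120 mm long along its own y (barrel from -60 to +33 mm, cap from +33 to +60 mm), 35 g; origin on its long axis at mid-length, 9 mm above what it lies on; it may lie on any of the four flats of its cap, so only its y axis matters
- marker_1: paint marker with blue cap, lying on the table or absent: round white barrel 18 mm in diameter, square cap 18 x 18 mm that keeps it from rolling, 120 mm long along its own y (barrel from -60 to +33 mm, cap from +33 to +60 mm), 35 g; origin on its long axis at mid-length, 9 mm above what it lies on; it may lie on any of the four flats of its cap, so only its y axis matters
- cell_0 (a point): centre of the floor of rack pocket 0: square pocket 42 mm wide, 15 mm deep, floor 5 mm and rim 20 mm above the table; point axes are those of the fixed wooden rack (150 x 170 x 20 mm): 2 rows 84 mm apart along the rack's x, 3 pockets 56 mm apart along its y (the free sides for fingers are -x and +x); order: 0, 1, 2 in the -x row from +y to -y, 3, 4, 5 in the +x row likewise
- cell_1 (a point): centre of the floor of rack pocket 1: square pocket 42 mm wide, 15 mm deep, floor 5 mm and rim 20 mm above the table; point axes are those of the fixed wooden rack (150 x 170 x 20 mm): 2 rows 84 mm apart along the rack's x, 3 pockets 56 mm apart along its y (the free sides for fingers are -x and +x); order: 0, 1, 2 in the -x row from +y to -y, 3, 4, 5 in the +x row likewise
- cell_2 (a point): centre of the floor of rack pocket 2: square pocket 42 mm wide, 15 mm deep, floor 5 mm and rim 20 mm above the table; point axes are those of the fixed wooden rack (150 x 170 x 20 mm): 2 rows 84 mm apart along the rack's x, 3 pockets 56 mm apart along its y (the free sides for fingers are -x and +x); order: 0, 1, 2 in the -x row from +y to -y, 3, 4, 5 in the +x row likewise
- cell_3 (a point): centre of the floor of rack pocket 3: square pocket 42 mm wide, 15 mm deep, floor 5 mm and rim 20 mm above the table; point axes are those of the fixed wooden rack (150 x 170 x 20 mm): 2 rows 84 mm apart along the rack's x, 3 pockets 56 mm apart along its y (the free sides for fingers are -x and +x); order: 0, 1, 2 in the -x row from +y to -y, 3, 4, 5 in the +x row likewise
- cell_4 (a point): centre of the floor of rack pocket 4: square pocket 42 mm wide, 15 mm deep, floor 5 mm and rim 20 mm above the table; point axes are those of the fixed wooden rack (150 x 170 x 20 mm): 2 rows 84 mm apart along the rack's x, 3 pockets 56 mm apart along its y (the free sides for fingers are -x and +x); order: 0, 1, 2 in the -x row from +y to -y, 3, 4, 5 in the +x row likewise
- cell_5 (a point): centre of the floor of rack pocket 5: square pocket 42 mm wide, 15 mm deep, floor 5 mm and rim 20 mm above the table; point axes are those of the fixed wooden rack (150 x 170 x 20 mm): 2 rows 84 mm apart along the rack's x, 3 pockets 56 mm apart along its y (the free sides for fingers are -x and +x); order: 0, 1, 2 in the -x row from +y to -y, 3, 4, 5 in the +x row likewise
- disc_top (a point): centre of the turntable's upper face, 25 mm above the table: round wooden disc 250 mm in diameter with a cork top that spins freely, without limit, about the vertical axis here when it is touched, on a fixed foot; the spares stand about 75 mm from the centre, some 88 mm apart; the point itself does not spin
- clip_0 (a point): mid-point of a marker when fully seated in clip pair 0 of the fixed marker holder: 34 mm above the table, on the marker's axis (it rests on seats 25 mm up); point y: marker direction, either way round. Two upward-open steel C-clips 7 mm wide at y = -28 and +28 mm; lips 13.6 mm apart, 43 mm above the table. Press the marker straight down with 10 to 15 N; it snaps home. Fingers fit between the clips
- clip_1 (a point): the same point of clip pair 1, just like pair 0 and parallel to it, 70 mm farther along the holder's +x. Holder base: grey, 140 x 92 mm, top 10 mm above the table. Flared wings above the lips reach 51 mm above the table and stand 38 mm apart at their outsides. A tall wooden easel stands close behind the holder: carry things past in front of it, over the front of the table
- eraser: bystander: plastic eraser 18 x 42 x 12 mm in a blue sleeve, loose on the table behind the work, to be left alone; origin at the centre of its underside
- paint_tube: bystander: aluminium paint tube with yellow band, 22 x 118 x 17 mm, loose on the table behind the work, to be left alone; origin at the centre of its underside
There are look-alikes about, which are no part of the job. What is shaped like the spare_pot_4 but pink is not meant.

How it is judged:
By the outcome, as a careful person would: the job done as asked, in the order asked, and still so for the second after the job is handed in, with the robot touching nothing.
Of rack_pot_0, rack_pot_1, rack_pot_2, rack_pot_3, rack_pot_4, rack_pot_5 only 1 to 2 are there at a start; the rules pass over those that are not, and their reading is None.
Of marker_0, marker_1 only 1 to 2 are there at a start; the rules pass over those that are not, and their reading is None.
At some moment in a run one of spare_pot_0, spare_pot_1, spare_pot_2, spare_pot_3, spare_pot_4, marker_0, marker_1 may be knocked a few centimetres aside while the robot is not near it.
It also fails if it takes over 210 s, if anything falls off the work surface, if the arm or the gripper's body presses on something with over 40 N, if the wrist force passes 120 N, or if a joint passes its speed limit or range.

## Robot

A 6-joint arm with a two-finger parallel gripper is mounted at the origin on a cart in front of the work surface, level with it; the furniture and walls round the work are solid. World frame = base frame: x ahead of the robot, y to its left, z up, the work surface at z = 0. Lengths are in mm, angles in degrees, forces in N, time in s.
With the tool pointing down it reaches from about 300 to 850 mm from the base axis. Payload 4.2 kg.
Tool frame: the origin (TCP) lies on the centre line of the jaws, within the pads' length; the fingertips stand 11 mm ahead of it and the grasp point (between the pads) lies 8 mm behind it; z points along the fingers, y is the line along which they close (so a half turn about z gives the same grasp; the last joint's range is limited). The gripper opens to 91 mm and grips with 3 to 60 N. Pads are 32 mm wide; open, the fingers measure 118 mm over their backs; the gripper's body (76 mm by 178 mm) begins 60 mm behind the grasp point.
Start: joints at [-1.146, 18.312, 89.639, -0, 72.044, -1.146], TCP at [575.015, 0, 224.976] pointing down, gripper open.
Joint ranges: [-177.97, 177.97], [-48.28, 115.42], [12.27, 149.76], [-77.06, 257.06], [2.81, 150.46], [-146.56, 146.56]. Speed limits (degrees/s): [147.25, 147.25, 180, 180, 180, 180].

## Interface

Orientations are given as [roll, pitch, yaw] about the fixed x, y, z axes, in that order (R = Rz(yaw) Ry(pitch) Rx(roll)).
In Python, from workcell import env, grab_frame, camera_model, models gives the robot as it stands.
- The arm moves only by the shell command python3 -m crank 'ROWS' [FORCE]. ROWS is text: rows parted by semicolons, each of 7 numbers parted by spaces: the closure, from -1 (fully open) to 1 (shut), so that 0 is half open, then the shift along the tool's x, y, z in mm, then the turn, a rotation vector about the tool's x, y, z in degrees. A call has 1 to 10 rows; each row shifts and turns the commanded pose from where the row before left it, along the tool's axes as they then stand; what a row does not reach is not made up. A row lasts 1/8 s, in which the tool goes at most 62.5 mm and 10.7 degrees, less where a joint would pass 70% of its speed; a pose out of reach is approached as far as the arm can. A call is refused whole if a number of a shift passes 62.5 or a number of a turn 10.7, either way. A call with a gripper value outside its range is refused whole. The fingers move at their own pace and stop on an object; FORCE is the grip in N (left out, the last holds). Time passes only in rows, so rows that do not move let the fingers close. It gives the time, the measured TCP pose, the force, the opening and the grip force at its end, in the units of the state.
- env.state(): the state, without advancing time (a new reading comes with each control period).
- grab_frame(name): name is "scene" or "side" or "wrist"; returns the picture (400x640x3 uint8, blue, green, red); there is no depth.
- camera_model(name): a dict with "K" (3x3 intrinsics, pixels), "R" (3x3) and "t" (3): a world point X has camera coordinates R X + t; the wrist camera has in their place "mount" (4x4, takes a point from camera to tool coordinates, whose origin is the TCP and whose axes are the flange's). Camera axes: x right, y down, z forward; pixel columns grow to the right and rows downward; lengths in mm; the calibration is good to about 2 mm. A picture is of the moment at which its call begins: read the wrist's pose just before it. camera_model takes no time and is no camera call.
- env.job_done(): hands the job in; it is judged then, once.
Trained networks look in the newest picture that a camera, given by its name, has taken for a name from the list of things; names that differ only in an ending like _2 or _b are one class to them, and where a whole thing is asked for, a point or a joint stands for the part that bears it (a point fixed in the world has none). Each returns a list of dicts, best first, with "p" (0 to 1); they miss things now and then, are a little off and sometimes report something else, mostly with a low value. They report only what shows in the picture. A call takes as long as a camera call. They do not tell look-alikes from the thing itself.
- models.search_frame(name, camera): "point" ([x, y, z] in mm, in world coordinates, good to about 4 mm: the middle of the surface that is visible of it).
The state is a dict: "time_s": time; "qpos": joint angles; "qvel": joint speeds; "effort": joint torques, N m; "ee_pos": TCP position; "ee_rot": TCP orientation; "force": force on the tool from outside, world axes, zero at the start; "torque": the same for the moment, N m; "gripper_width": finger opening in mm; "gripper_force": force on a finger pad.
Only numpy, scipy, OpenCV 4.12 (cv2) and the standard library are available. Lean on these libraries where they do the work, as an engineer would, in place of code of your own. Each camera call takes 0.05 s, during which the arm holds its last target. There are 200 camera calls.

## Working session

There is one attempt and no reset: what is moved stays moved. The work goes in short steps, Python scripts to look and compute and a shell command to move; the robot and the scene stay as the last step left them, time stands still between calls to the robot, and variables do not carry over. Pictures are saved under pics/ and viewed, at most 15 in all, crops included, and the job is handed in when it is done.

```bash
ls; mkdir -p pics; cat > h.py <<'E'
import numpy as np, cv2
from workcell import env, grab_frame, camera_model, models
from scipy.spatial.transform import Rotation as Ro
def cam(name):
    m=camera_model(name); K=np.array(m["K"])
    if "mount" in m:
        s=env.state(); T=np.eye(4); T[:3,:3]=Ro.from_euler('xyz',s["ee_rot"],degrees=True).as_matrix(); T[:3,3]=s["ee_pos"]
        C=T@np.array(m["mount"]); R=C[:3,:3].T; return K,R,-R@C[:3,3]
    return K,np.array(m["R"]),np.array(m["t"])
def ray(c,u,v,z):
    K,R,t=c; d=R.T@np.linalg.solve(K,[u,v,1.]); o=-R.T@t
    return o+d*(z-o[2])/d[2]
def px(c,X):
    K,R,t=c; p=K@(R@np.array(X,float)+t); return p[:2]/p[2]
E
python3 - <<'E'
from h import *
s=env.state(); print({k:s[k] for k in("time_s","ee_pos","ee_rot","gripper_width")})
print(camera_model("wrist")["mount"])
for n in("scene","side","wrist"):
    cv2.imwrite(f"pics/{n}0.png",grab_frame(n))
    for k in ("rack_pot_0","marker_0","marker_1","cell_0","disc_top","clip_0"):
        try: r=models.search_frame(k,n)
        except Exception as e: print(n,k,e); continue
        print(n,k,[(round(x["p"],2),np.round(x["point"]).tolist(),np.round(px(cam(n),x["point"])).tolist()) for x in r])
E
```

```text
pics
{'time_s': 0.0, 'ee_pos': array([5.74512992e+02, 3.94052496e-02, 2.24132989e+02]), 'ee_rot': array([-1.79900483e+02, -1.54137148e-03,  9.00040414e+01]), 'gripper_width': 90.9844973238095}
[[-6.91716857e-04 -9.54721109e-01 -2.97501472e-01  8.37195985e+01]
 [ 9.99999715e-01 -7.50525779e-04  8.34488099e-05  6.32239579e-01]
 [-3.02952864e-04 -2.97501330e-01  9.54721356e-01 -1.60196260e+02]
 [ 0.00000000e+00  0.00000000e+00  0.00000000e+00  1.00000000e+00]]
scene rack_pot_0 [(0.74, [569.0, -311.0, 43.0], [398.0, 314.0])]
scene marker_0 [(0.93, [430.0, -91.0, 14.0], [287.0, 273.0]), (0.69, [492.0, 313.0, 58.0], [240.0, 153.0])]
scene marker_1 [(0.93, [430.0, -91.0, 14.0], [287.0, 273.0]), (0.69, [492.0, 313.0, 58.0], [240.0, 153.0])]
scene cell_0 [(0.65, [525.0, -317.0, 18.0], [381.0, 332.0])]
scene disc_top [(0.82, [530.0, 255.0, 29.0], [262.0, 169.0])]
scene clip_0 [(0.73, [553.0, 4.0, 10.0], [314.0, 228.0]), (0.29, [479.0, 230.0, 58.0], [247.0, 172.0])]
side rack_pot_0 [(0.72, [570.0, -316.0, 45.0], [383.0, 269.0]), (0.16, [524.0, -327.0, 18.0], [367.0, 288.0])]
side marker_0 [(0.65, [435.0, -99.0, 20.0], [289.0, 243.0])]
side marker_1 [(0.65, [435.0, -99.0, 20.0], [289.0, 243.0])]
side cell_0 [(0.94, [520.0, -327.0, 19.0], [366.0, 288.0])]
side disc_top [(0.79, [535.0, 242.0, 23.0], [279.0, 182.0])]
side clip_0 [(0.92, [554.0, -5.0, 10.0], [316.0, 218.0]), (0.16, [435.0, -96.0, 15.0], [288.0, 244.0])]
wrist rack_pot_0 []
wrist marker_0 [(0.73, [428.0, -53.0, 14.0], [196.0, 212.0])]
wrist marker_1 [(0.73, [428.0, -53.0, 14.0], [196.0, 212.0])]
wrist cell_0 [(0.58, [525.0, -238.0, 18.0], [279.0, 338.0])]
wrist disc_top [(0.75, [550.0, 170.0, 25.0], [289.0, 6.0])]
wrist clip_0 [(0.79, [561.0, 14.0, 8.0], [303.0, 158.0])]
```

View pictures.

View pics/scene0.png

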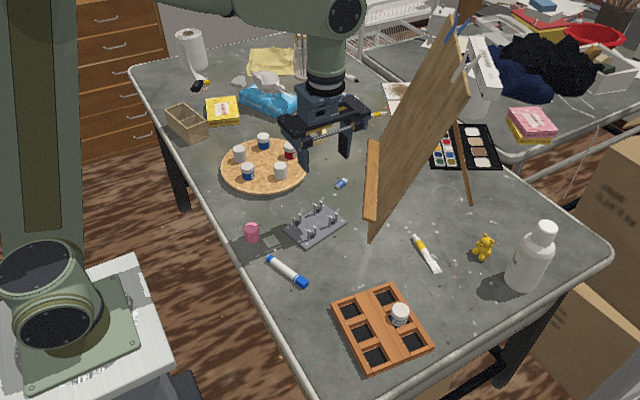

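View pics/side0.png

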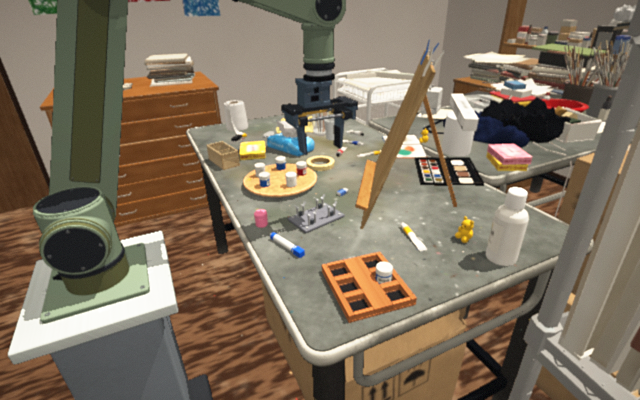

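View pics/wrist0.png

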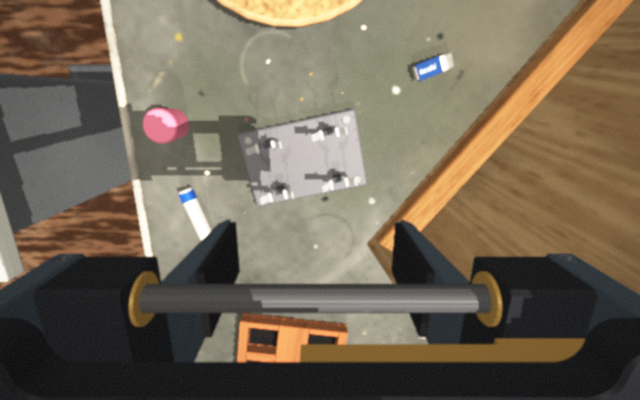

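```bash
python3 - <<'E'
from h import *
c=cam("wrist"); print(c[0].tolist())
print("holder corners z10",[np.round(ray(c,*p,10)).tolist() for p in((240,131),(352,110),(366,184),(257,205))])
print("easel",[np.round(ray(c,*p,0)).tolist() for p in((375,243),(585,0))])
c2=cam("scene"); 
print("easel scene",[np.round(ray(c2,*p,0)).tolist() for p in((366,218),(371,241),(470,205))])
print("pots",[np.round(ray(c2,*p,66)).tolist() for p in((239,149),(263,135),(288,147),(280,165),(247,166))])
print("marker",[np.round(ray(c2,*p,9)).tolist() for p in((267,258),(305,285))])
im=cv2.imread("pics/scene0.png")
a=cv2.resize(im[125:205,210:310],(800,600)[::1],interpolation=cv2.INTER_CUBIC)[:, :]
b=cv2.resize(im[205:295,225:345],(400,300),interpolation=cv2.INTER_CUBIC)
d=cv2.resize(im[60:150,300:420],(400,300),interpolation=cv2.INTER_CUBIC)
cv2.imwrite("pics/crop1.png",np.hstack([np.vstack([b,d]),cv2.resize(a,(400,600))]))
E
```

```text
[[318.6069201322884, 0.0, 314.96872387615457], [0.0, 318.6069201322884, 196.0505828615968], [0.0, 0.0, 1.0]]
holder corners z10 [[489.0, 46.0, 10.0], [618.0, 69.0, 10.0], [638.0, -18.0, 10.0], [504.0, -45.0, 10.0]]
easel [[655.0, -102.0, 0.0], [863.0, 182.0, 0.0]]
easel scene [[691.0, -23.0, 0.0], [658.0, -94.0, 0.0], [960.0, -119.0, 0.0]]
pots [[495.0, 322.0, 66.0], [581.0, 351.0, 66.0], [617.0, 264.0, 66.0], [562.0, 203.0, 66.0], [484.0, 243.0, 66.0]]
marker [[412.0, -24.0, 9.0], [452.0, -135.0, 9.0]]
```

View pics/crop1.png

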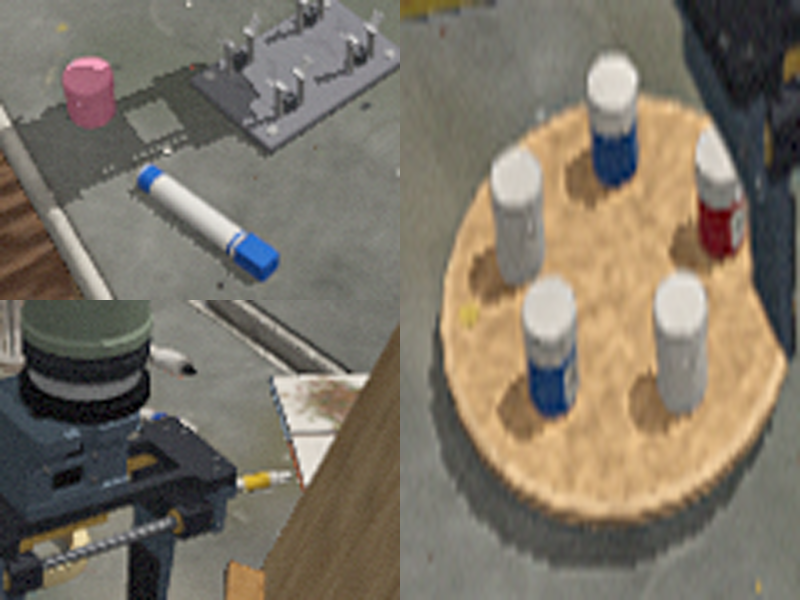

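The picture shows one blue marker (scene px 267,258 to 305,285) and five white-capped spares on the disc at (239,153), (263,141), (288,151), (280,170) and (247,171). The pink pot at (252,232) is the look-alike and is left alone. The rack holds one pot at (400,314).

```bash
python3 -m crank '-1 -55 -12.5 -17.5 0 0 0;-1 -55 -12.5 -17.5 0 0 0;-1 -55 -12.5 -17.5 0 0 0;-1 -55 -12.5 -17.5 0 0 0;-1 -55 -12.5 -17.5 0 0 0;-1 -55 -12.5 -17.5 0 0 0;-1 0 0 0 0 0 0;-1 0 0 0 0 0 0' && python3 - <<'E'
from h import *
print(env.state()["ee_pos"],env.state()["ee_rot"])
c=cam("wrist"); np.savez("rackcam.npz",K=c[0],R=c[1],t=c[2]); cv2.imwrite("pics/rack1.png",grab_frame("wrist"))
for k in ("rack_pot_0","cell_0"):
    print(k,[(round(x["p"],2),np.round(x["point"]).tolist(),np.round(px(c,x["point"])).tolist()) for x in models.search_frame(k,"wrist")])
E
```

```text
time_s: 2.05
ee_pos: [499.9, -329.6, 329.5]
ee_rot: [-180.0, -0.1, 90.0]
force: [0.2, 0.0, -0.3]
gripper_width: 91.3
gripper_force: 0.0
[ 499.88048372 -329.58603197  329.53496412] [-1.79981662e+02 -6.68246839e-02  8.99734570e+01]
rack_pot_0 [(0.81, [567.0, -304.0, 41.0], [362.0, 140.0])]
cell_0 [(0.75, [531.0, -293.0, 20.0], [336.0, 131.0])]
```

View pics/rack1.png

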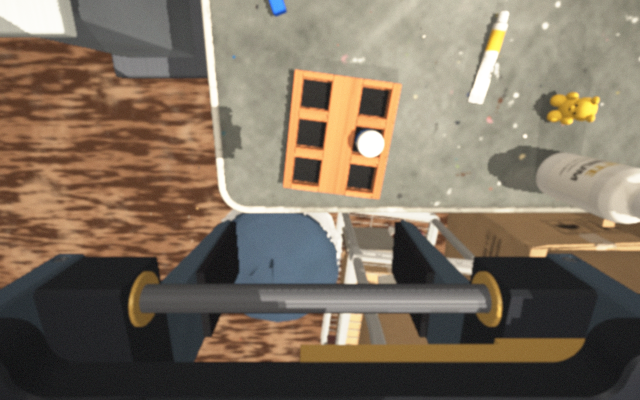

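The rack shows clearly at px (297,69), (400,82), (383,199), (284,187), with its pot at (370,144), the middle of the +x row, i.e. cell_4.

```bash
python3 -m crank '-1 59 -3 0 0 0 0;-1 59 -3 0 0 0 0;-1 59 -3 0 0 0 0;-1 59 0 0 0 0 0;-1 59 0 0 0 0 0;-1 59 9 0 0 0 0;-1 59 10 0 0 0 0;-1 59 10 0 0 0 0;-1 59 10 0 0 0 0;-1 0 0 0 0 0 0' && python3 - <<'E'
from h import *
z=np.load("rackcam.npz"); rc=(z["K"],z["R"],z["t"])
im=cv2.imread("pics/rack1.png"); hsv=cv2.cvtColor(im,cv2.COLOR_BGR2HSV)
m=cv2.inRange(hsv,(4,110,90),(18,255,255)); w=np.zeros_like(m); w[60:208,272:412]=m[60:208,272:412]
w=cv2.morphologyEx(w,cv2.MORPH_OPEN,np.ones((3,3)))
cnt=max(cv2.findContours(w,cv2.RETR_EXTERNAL,cv2.CHAIN_APPROX_NONE)[0],key=cv2.contourArea).reshape(-1,2)
P=np.array([ray(rc,u,v,20)[:2] for u,v in cnt],np.float32)
r=cv2.minAreaRect(P); print("rack rect",r, cv2.boxPoints(r).round(1).tolist())
print("rack pot", ray(rc,370,144,46).round(1))
c=cam("wrist"); print(env.state()["ee_pos"])
np.savez("discam.npz",K=c[0],R=c[1],t=c[2]); cv2.imwrite("pics/disc1.png",grab_frame("wrist"))
for k in ("spare_pot_0","disc_top","clip_0","marker_0"):
    print(k,[(round(x["p"],2),np.round(x["point"]).tolist(),np.round(px(c,x["point"])).tolist()) for x in models.search_frame(k,"wrist")])
E
```

```text
time_s: 3.45
ee_pos: [529.2, 205.7, 328.9]
ee_rot: [-179.9, -0.0, 90.4]
force: [0.4, -1.4, 0.3]
gripper_width: 91.5
gripper_force: 0.0
rack rect ((535.378662109375, -302.5167236328125), (170.1402130126953, 151.5373077392578), 82.6740951538086) [[449.3999938964844, -377.20001220703125], [599.7000122070312, -396.6000061035156], [621.4000244140625, -227.8000030517578], [471.1000061035156, -208.5]]
rack pot [ 576.9 -308.2   46. ]
[529.20147076 205.67740839 328.90799884]
spare_pot_0 [(0.82, [421.0, 64.0, 39.0], [245.0, 248.0]), (0.8, [578.0, 348.0, 63.0], [356.0, 47.0]), (0.74, [562.0, 205.0, 64.0], [339.0, 162.0]), (0.74, [619.0, 275.0, 69.0], [386.0, 109.0]), (0.6, [484.0, 244.0, 66.0], [281.0, 133.0])]
disc_top [(0.83, [546.0, 292.0, 25.0], [328.0, 95.0])]
clip_0 [(0.67, [564.0, 31.0, 7.0], [335.0, 258.0])]
marker_0 [(0.9, [445.0, -108.0, 16.0], [266.0, 329.0])]
```

View pics/disc1.png

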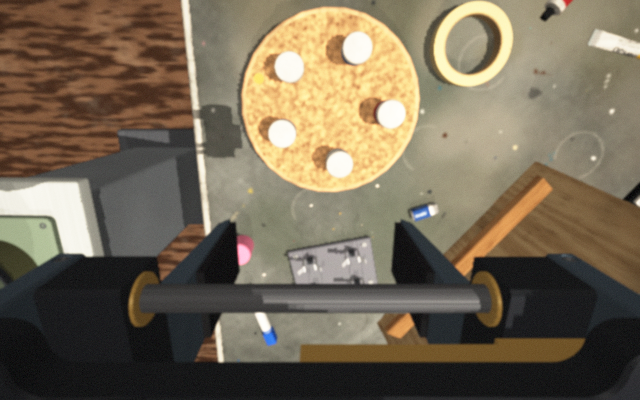

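The disc is at px (330,97), with spares at (289,67), (357,48), (391,114), (282,133) and (340,163). Pink (243,248) is off the disc and not meant.

```bash
cat >> h.py <<'E'
def disc(c,im):
    hsv=cv2.cvtColor(im,cv2.COLOR_BGR2HSV); m=cv2.inRange(hsv,(8,60,120),(28,200,255))
    m=cv2.morphologyEx(m,cv2.MORPH_CLOSE,np.ones((9,9)))
    best=[]
    for k in cv2.findContours(m,cv2.RETR_EXTERNAL,cv2.CHAIN_APPROX_NONE)[0]:
        if cv2.contourArea(k)>8000:
            P=np.array([ray(c,u,v,25)[:2] for u,v in cv2.convexHull(k).reshape(-1,2)],np.float32); best.append(cv2.fitEllipse(P))
    return best
def pots(c,im,ctr=None,z=66,rmax=110):
    hsv=cv2.cvtColor(im,cv2.COLOR_BGR2HSV); m=cv2.inRange(hsv,(0,0,170),(180,50,255)); out=[]
    m=cv2.morphologyEx(m,cv2.MORPH_OPEN,np.ones((3,3)))
    for k in cv2.findContours(m,cv2.RETR_EXTERNAL,cv2.CHAIN_APPROX_NONE)[0]:
        if cv2.contourArea(k)<100: continue
        P=np.array([ray(c,u,v,z)[:2] for u,v in cv2.convexHull(k).reshape(-1,2)],np.float32)
        q,r=cv2.minEnclosingCircle(P)
        if ctr is not None and np.hypot(q[0]-ctr[0],q[1]-ctr[1])>rmax: continue
        if 12<r<26: out.append((np.round(q,1).tolist(),round(r,1)))
    return out
def look(ctr):
    c=cam("wrist"); s=env.state(); im=grab_frame("wrist"); p=s["ee_pos"]
    print(s["time_s"],p.round(1),s["ee_rot"].round(1))
    for q,r in pots(c,im,ctr):
        f=np.degrees(np.arctan2(q[1]-ctr[1],q[0]-ctr[0]))
        print(q,r,"rad",round(np.hypot(q[0]-ctr[0],q[1]-ctr[1])),"yaw",round((f+90)%180,1))
    return im
E
python3 - <<'E'
from h import *
z=np.load("discam.npz"); c=(z["K"],z["R"],z["t"]); im=cv2.imread("pics/disc1.png")
d=disc(c,im); print(d)
ctr=(540,280)
for q,r in pots(c,im): print(q,r)
E
```

```text
[((877.9795532226562, 80.28414154052734), (220.13499450683594, 366.4745788574219), 66.71260070800781), ((686.2606811523438, 321.3337707519531), (394.2314147949219, 594.5192260742188), 88.12552642822266), ((214.0974578857422, 303.9052429199219), (207.91661071777344, 423.9969177246094), 108.7384033203125)]
[446.5, -51.3] 19.0
[508.3, 38.8] 19.1
[144.3, 100.5] 19.8
[561.7, 203.2] 18.4
[485.8, 243.5] 18.1
[375.6, 246.2] 16.3
[626.6, 269.0] 18.2
[496.8, 324.6] 17.8
[579.8, 346.7] 18.0
```

```bash
python3 -m crank '-0.4 17 24 50 0 0 0;-0.4 17 24 50 0 0 0;-0.4 17 24 50 0 0 0;-0.4 17 24.5 50 0 0 0;-0.4 0 0 0 0 0 6.4;-0.4 0 0 0 0 0 0;-0.4 0 0 0 0 0 0'; python3 -c "
from h import *
im=look((550,277)); cv2.imwrite('pics/c1.png',im)"
```

```text
time_s: 4.58
ee_pos: [627.0, 268.2, 131.3]
ee_rot: [179.9, -0.1, 83.6]
force: [-0.5, -0.1, -0.1]
gripper_width: 63.8
gripper_force: 0.0
4.575 [627.  268.2 131.3] [ 1.799e+02 -1.000e-01  8.360e+01]
[638.0, 270.2] 13.6 rad 88 yaw 85.6
[499.7, 328.9] 19.4 rad 72 yaw 44.1
[581.3, 348.0] 18.5 rad 78 yaw 156.2
```

View pics/c1.png

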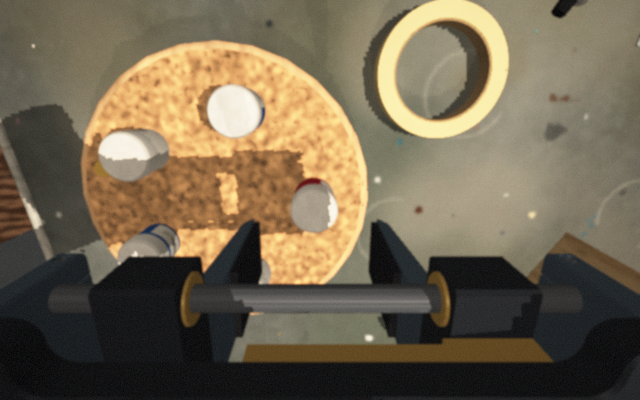

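The pot to pick sits at px (315,208), centred between the fingers (gap 258 to 372). I'll descend and grip.

```bash
python3 -m crank '-0.4 0 0 25 0 0 0;-0.4 0 0 25 0 0 0;-0.4 0 0 25 0 0 0;-0.4 0 0 0 0 0 0;1 0 0 0 0 0 0;1 0 0 0 0 0 0;1 0 0 0 0 0 0;1 0 0 0 0 0 0' 15
```

```text
time_s: 5.62
ee_pos: [627.0, 269.2, 56.1]
ee_rot: [179.9, -0.0, 83.6]
force: [0.2, 0.1, 4.2]
gripper_width: 35.8
gripper_force: 15.0
```

```bash
python3 -m crank '1 0 0 -55 0 0 0.9;1 0 0 -55 0 0 0;1 -56.5 -29.8 0 0 0 0;1 -56.5 -29.8 0 0 0 0;1 -56.5 -29.8 0 0 0 0;1 -56.5 -29.8 0 0 0 0;1 -52 6.7 0 0 0 0;1 -52 6.7 0 0 0 0;1 -52 6.7 0 0 0 0;1 -52 6.7 0 0 0 0'; python3 -m crank '1 -29.5 38.7 0 0 0 0;1 -29.5 38.7 0 0 0 0;1 -29.5 38.7 0 0 0 0;1 0 0 40 0 0 0;1 0 0 40 0 0 0;1 0 0 0 0 0 0;1 0 0 0 0 0 0'; python3 -c "
from h import *
cv2.imwrite('pics/p1.png',grab_frame('wrist'))"
```

```text
time_s: 6.88
ee_pos: [482.6, -146.9, 165.1]
ee_rot: [180.0, -0.0, 82.7]
force: [1.2, -0.1, -0.8]
gripper_width: 35.6
gripper_force: 15.0
time_s: 7.75
ee_pos: [587.7, -248.1, 86.4]
ee_rot: [179.9, 0.0, 82.7]
force: [0.5, 0.1, -0.7]
gripper_width: 35.7
gripper_force: 15.0
```

View pics/p1.png

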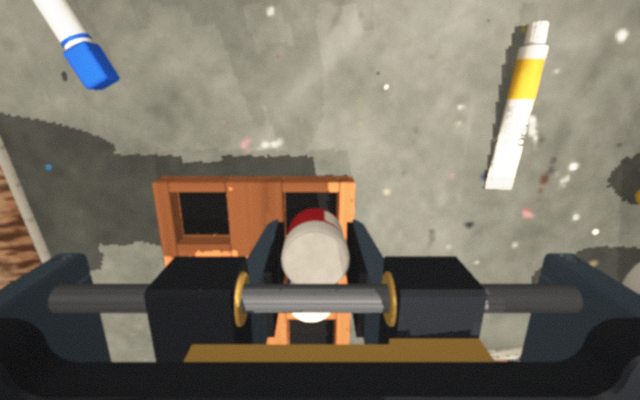

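```bash
python3 - <<'E'
from h import *
c=cam("wrist"); print(env.state()["ee_pos"])
a,b=ray(c,154,177,20),ray(c,355,177,20); print(a,b,b-a,"expected",(471.1,-208.5),(621.4,-227.8))
for p in((180,192),(228,192),(284,191),(337,192)): print(ray(c,*p,20).round(1))
E
```

```text
[ 588.05981421 -248.18769444   87.04088627]
[ 475.75701729 -205.82145587   20.        ] [ 621.6949234 -224.7368115   20.       ] [145.93790612 -18.91535563   0.        ] expected (471.1, -208.5) (621.4, -227.8)
[ 491.7 -219.4   20. ]
[ 527. -224.   20.]
[ 568.4 -228.6   20. ]
[ 607.4 -234.5   20. ]
```

Pot hangs upright at px (315,255) over the +x, +y pocket; I'll correct by about 4 mm and lower it.

```bash
python3 -m crank '1 -3.6 -2.6 0 0 0 0;1 0 0 20 0 0 0;1 0 0 10 0 0 0;1 0 0 7 0 0 0;1 0 0 7 0 0 0;1 0 0 0 0 0 0'; python3 -m crank '1 0 0 4 0 0 0;1 0 0 2 0 0 0;1 0 0 0 0 0 0'
```

```text
time_s: 8.55
ee_pos: [583.6, -250.9, 40.6]
ee_rot: [-180.0, -0.0, 82.7]
force: [0.2, 1.1, -0.1]
gripper_width: 36.2
gripper_force: 15.0
time_s: 8.93
ee_pos: [584.0, -251.1, 36.1]
ee_rot: [179.9, 0.0, 82.7]
force: [-1.9, -0.1, 4.9]
gripper_width: 35.4
gripper_force: 15.0
```

```bash
python3 -m crank '-0.4 0 0 0 0 0 0;-0.4 0 0 0 0 0 0;-0.4 0 0 -20 0 0 0;-0.4 0 0 -52 0 0 0;-0.4 0 0 -52 0 0 0;-0.4 29 -38.7 0 0 0 0;-0.4 29 -38.7 0 0 0 0;-0.4 29 -38.7 0 0 0 0;-0.4 49.6 -6.4 0 0 0 0;-0.4 49.6 -6.4 0 0 0 0'; python3 -m crank '-0.4 49.6 -6.4 0 0 0 0;-0.4 48.4 3.9 -35 0 0 0;-0.4 48.4 3.9 -35 0 0 0;-0.4 48.4 3.9 -35 0 0 0;-0.4 48.4 3.9 -35 0 0 0;-0.4 0 0 0 0 0 0;-0.4 0 0 0 0 0 0'; python3 - <<'E'
from h import *
look((550,277)); grab_frame("scene"); print([(round(x["p"],2),np.round(x["point"]).tolist()) for x in models.search_frame("rack_pot_0","scene")])
E
```

```text
time_s: 10.18
ee_pos: [479.1, -48.8, 159.1]
ee_rot: [179.9, -0.0, 82.6]
force: [1.6, 0.1, 0.2]
gripper_width: 64.0
gripper_force: 0.0
time_s: 11.05
ee_pos: [519.0, 189.6, 297.9]
ee_rot: [-179.9, 0.1, 82.7]
force: [-0.6, 0.2, -0.4]
gripper_width: 64.1
gripper_force: 0.0
11.05 [519.  189.6 297.9] [-1.799e+02  1.000e-01  8.270e+01]
[562.0, 203.7] 18.5 rad 74 yaw 9.3
[485.9, 243.4] 18.1 rad 72 yaw 117.7
[497.1, 324.9] 18.2 rad 71 yaw 47.8
[579.7, 346.9] 18.1 rad 76 yaw 157.0
[(0.62, [568.0, -312.0, 41.0])]
```

```bash
python3 -m crank '-0.4 41 10 41.7 0 0 0;-0.4 41 10 41.7 0 0 0;-0.4 41 10 41.7 0 0 0;-0.4 40.8 10 41.7 0 0 0;-0.4 0 0 0 0 0 -10.6;-0.4 0 0 0 0 0 -10.6;-0.4 0 0 0 0 0 -10.6;-0.4 0 0 0 0 0 -10.6;-0.4 0 0 0 0 0 -10.6;-0.4 0 0 0 0 0 -10.6'; python3 -m crank '-0.4 0 0 0 0 0 -10.7;-0.4 0 0 0 0 0 0;-0.4 0 0 0 0 0 0'
```

```text
time_s: 12.45
ee_pos: [580.0, 345.9, 131.4]
ee_rot: [-179.9, -0.0, 146.6]
force: [-0.5, 0.3, 0.6]
gripper_width: 64.0
gripper_force: 0.0
time_s: 12.82
ee_pos: [580.1, 346.7, 131.8]
ee_rot: [-180.0, -0.0, 156.8]
force: [-0.5, -0.5, 1.3]
gripper_width: 63.7
gripper_force: 0.0
```

```bash
python3 -m crank '-0.4 0 0 25.2 0 0 0;-0.4 0 0 25.2 0 0 0;-0.4 0 0 25.2 0 0 0;-0.4 0 0 0 0 0 0;1 0 0 0 0 0 0;1 0 0 0 0 0 0;1 0 0 0 0 0 0;1 0 0 0 0 0 0;1 0 0 -55 0 0 0;1 0 0 -55 0 0 0' 15; python3 -m crank '1 0 0 0 0 0 10.6;1 0 0 0 0 0 10.6;1 0 0 0 0 0 10.6;1 0 0 0 0 0 10.6;1 0 0 0 0 0 10.6;1 0 0 0 0 0 10.6;1 0 0 0 0 0 10.5;1 0 0 0 0 0 0'
```

```text
time_s: 14.08
ee_pos: [579.6, 347.2, 167.1]
ee_rot: [-179.9, -0.1, 157.0]
force: [1.2, 0.9, -0.4]
gripper_width: 36.0
gripper_force: 15.0
time_s: 15.08
ee_pos: [580.0, 347.4, 166.4]
ee_rot: [-180.0, 0.0, 83.0]
force: [-0.6, 0.3, -0.8]
gripper_width: 35.5
gripper_force: 15.0
```

```bash
python3 -m crank '1 -59.6 -9.2 0 0 0 0;1 -59.6 -9.2 0 0 0 0;1 -59.6 -9.2 0 0 0 0;1 -59.6 -9.2 0 0 0 0;1 -59.6 -9.2 0 0 0 0;1 -59.6 -9.2 0 0 0 0;1 -49.6 6.4 0 0 0 0;1 -49.6 6.4 0 0 0 0;1 -49.6 6.4 0 0 0 0'; python3 -m crank '1 -49.7 29.2 0 0 0 0;1 -49.7 29.2 0 0 0 0;1 -49.7 29.2 0 0 0 0;1 -49.7 29.2 0 0 0 0;1 0 0 39 0 0 0;1 0 0 39 0 0 0;1 0 0 0 0 0 0;1 0 0 0 0 0 0'
```

```text
time_s: 16.2
ee_pos: [481.6, -152.2, 166.9]
ee_rot: [179.9, 0.0, 83.1]
force: [0.5, 0.3, -0.4]
gripper_width: 35.6
gripper_force: 15.0
time_s: 17.2
ee_pos: [574.0, -362.7, 90.1]
ee_rot: [179.9, 0.1, 83.0]
force: [-0.5, 0.3, 0.6]
gripper_width: 35.6
gripper_force: 15.0
```

```bash
python3 -m crank '1 0.3 -3.6 0 0 0 0;1 0 0 22 0 0 0;1 0 0 12 0 0 0;1 0 0 7 0 0 0;1 0 0 6 0 0 0;1 0 0 0 0 0 0'; python3 -m crank '1 0 0 4 0 0 0;1 0 0 2.5 0 0 0;1 0 0 0 0 0 0'
```

```text
time_s: 17.95
ee_pos: [569.5, -361.5, 41.4]
ee_rot: [-180.0, -0.0, 82.9]
force: [0.1, -0.8, -0.5]
gripper_width: 36.0
gripper_force: 15.0
time_s: 18.32
ee_pos: [570.1, -361.8, 37.5]
ee_rot: [179.9, 0.1, 82.9]
force: [-1.8, 2.0, 9.4]
gripper_width: 35.9
gripper_force: 15.0
```

```bash
python3 -m crank '-0.4 0 0 0 0 0 0;-0.4 0 0 0 0 0 0;-0.4 0 0 -20 0 0 0;-0.4 0 0 -52 0 0 0;-0.4 0 0 -52 0 0 0;-0.4 0 -20 -52 0 0 0;-0.4 0 -20 -52 0 0 0;-0.4 0 0 0 0 0 0'; python3 - <<'E'
from h import *
c=cam("wrist"); im=grab_frame("wrist"); cv2.imwrite("pics/rk2.png",im); print(env.state()["ee_pos"])
for q in pots(c,im,(536,-301),46,120): print(q)
E
```

```text
time_s: 19.32
ee_pos: [530.6, -357.7, 268.5]
ee_rot: [179.5, 0.3, 82.9]
force: [0.7, -0.3, 0.5]
gripper_width: 63.8
gripper_force: 0.0
[ 530.14676486 -357.08416198  265.29606249]
([571.2, -359.4], 19.4)
([577.4, -307.6], 18.6)
([584.5, -250.8], 18.4)
```

View pics/rk2.png

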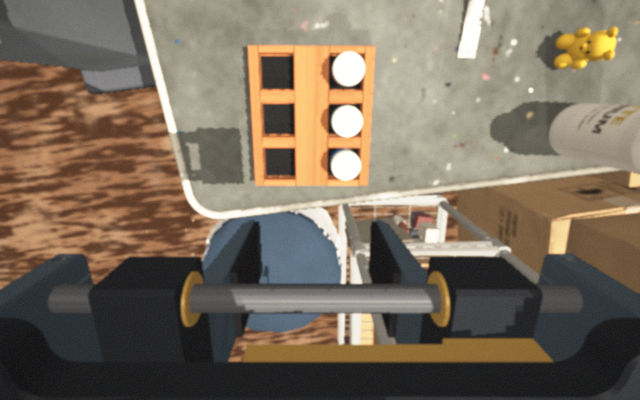

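The +x row is now full, with pots at px (348,69), (347,120) and (345,164), all seated centred.

```bash
python3 -m crank '-0.4 49.7 -16.4 0 0 0 0;-0.4 49.7 -16.4 0 0 0 0;-0.4 49.7 -16.4 0 0 0 0;-0.4 49.7 -16.4 0 0 0 0;-0.4 49.7 -16.4 0 0 0 0;-0.4 58.5 0.4 -6 0 0 0;-0.4 58.5 0.4 -6 0 0 0;-0.4 58.5 0.4 -6 0 0 0;-0.4 58.5 0.4 -6 0 0 0;-0.4 58.5 0.4 -6 0 0 0'; python3 -m crank '-0.4 0 0 0 0 0 0;-0.4 0 0 0 0 0 0'; python3 - <<'E'
from h import *
look((550,277))
E
```

```text
time_s: 20.62
ee_pos: [517.0, 192.2, 291.0]
ee_rot: [-179.8, 0.1, 82.9]
force: [0.1, 0.4, -0.9]
gripper_width: 64.0
gripper_force: 0.0
time_s: 20.88
ee_pos: [516.8, 189.9, 291.2]
ee_rot: [-179.8, 0.1, 82.9]
force: [0.7, 0.6, 0.9]
gripper_width: 64.1
gripper_force: 0.0
20.875 [516.8 189.9 291.2] [-1.798e+02  1.000e-01  8.290e+01]
[562.2, 203.8] 18.5 rad 74 yaw 9.5
[486.0, 243.5] 18.1 rad 72 yaw 117.6
[497.0, 324.6] 18.2 rad 71 yaw 48.1
```

```bash
python3 -m crank '-0.4 12.3 -9.3 40 0 0 0;-0.4 12.3 -9.3 40 0 0 0;-0.4 12.3 -9.3 40 0 0 0;-0.4 12.4 -9.3 40 0 0 0;-0.4 0 0 0 0 0 -8.7;-0.4 0 0 0 0 0 -8.7;-0.4 0 0 0 0 0 -8.7;-0.4 0 0 0 0 0 -8.7;-0.4 0 0 0 0 0 0;-0.4 0 0 0 0 0 0'
```

```text
time_s: 22.18
ee_pos: [486.6, 242.8, 133.0]
ee_rot: [-180.0, 0.0, 117.5]
force: [0.3, -0.4, 1.2]
gripper_width: 64.1
gripper_force: 0.0
```

```bash
python3 -m crank '-0.4 0 0 25.5 0 0 0;-0.4 0 0 25.5 0 0 0;-0.4 0 0 25.5 0 0 0;-0.4 0 0 0 0 0 0;1 0 0 0 0 0 0;1 0 0 0 0 0 0;1 0 0 0 0 0 0;1 0 0 0 0 0 0;1 0 0 -55 0 0 0;1 0 0 -55 0 0 0' 15; python3 -m crank '1 0 0 0 0 0 8.7;1 0 0 0 0 0 8.7;1 0 0 0 0 0 8.7;1 0 0 0 0 0 8.7;1 0 0 0 0 0 0'
```

```text
time_s: 23.42
ee_pos: [486.1, 243.5, 167.4]
ee_rot: [-179.9, -0.0, 117.7]
force: [1.4, 0.4, -0.4]
gripper_width: 35.7
gripper_force: 15.0
time_s: 24.05
ee_pos: [486.4, 243.6, 166.5]
ee_rot: [-180.0, 0.0, 83.0]
force: [0.4, -0.6, -0.6]
gripper_width: 35.9
gripper_force: 15.0
```

```bash
python3 -m crank '1 -59.8 9.3 0 0 0 0;1 -59.8 9.3 0 0 0 0;1 -59.8 9.3 0 0 0 0;1 -59.8 9.3 0 0 0 0;1 -59.8 9.3 0 0 0 0;1 -59.8 9.3 0 0 0 0;1 -59.8 9.3 0 0 0 0;1 -59.8 9.3 0 0 0 0'; python3 -m crank '1 0 0 39 0 0 0;1 0 0 39 0 0 0;1 0 0 0 0 0 0;1 0 0 0 0 0 0'
```

```text
time_s: 25.05
ee_pos: [501.1, -242.3, 166.7]
ee_rot: [180.0, -0.0, 83.0]
force: [0.7, 0.3, -0.2]
gripper_width: 35.6
gripper_force: 15.0
time_s: 25.55
ee_pos: [502.2, -240.5, 89.8]
ee_rot: [179.9, 0.0, 83.0]
force: [-0.1, -0.7, -0.4]
gripper_width: 35.7
gripper_force: 15.0
```

```bash
python3 -m crank '1 0 0 22 0 0 0;1 0 0 12 0 0 0;1 0 0 7 0 0 0;1 0 0 6 0 0 0;1 0 0 0 0 0 0'; python3 -m crank '1 0 0 4 0 0 0;1 0 0 2 0 0 0;1 0 0 0 0 0 0'
```

```text
time_s: 26.18
ee_pos: [501.3, -240.2, 41.5]
ee_rot: [-180.0, -0.0, 82.9]
force: [0.1, 0.1, -0.3]
gripper_width: 35.9
gripper_force: 15.0
time_s: 26.55
ee_pos: [501.7, -240.5, 37.3]
ee_rot: [179.9, 0.0, 82.9]
force: [-3.1, 0.7, 9.8]
gripper_width: 35.6
gripper_force: 15.0
```

```bash
python3 -m crank '-0.4 0 0 0 0 0 0;-0.4 0 0 0 0 0 0;-0.4 0 0 -20 0 0 0;-0.4 0 0 -52 0 0 0;-0.4 0 0 -58 0 0 0;-0.4 53.6 -4.8 -15.5 0 0 0;-0.4 53.6 -4.8 -15.5 0 0 0;-0.4 53.6 -4.8 -15.5 0 0 0;-0.4 53.6 -4.8 -15.5 0 0 0;-0.4 53.6 -4.8 -15.5 0 0 0'; python3 -m crank '-0.4 53.6 -4.8 -15.5 0 0 0;-0.4 53.6 -4.8 -15.5 0 0 0;-0.4 53.6 -4.8 -15.5 0 0 0;-0.4 0 0 0 0 0 0;-0.4 0 0 0 0 0 0'; python3 - <<'E'
from h import *
look((550,277))
E
```

```text
time_s: 27.8
ee_pos: [510.3, 30.3, 243.3]
ee_rot: [180.0, 0.0, 82.9]
force: [-0.1, 0.0, -1.2]
gripper_width: 63.9
gripper_force: 0.0
time_s: 28.42
ee_pos: [515.8, 189.6, 288.9]
ee_rot: [-179.9, 0.1, 82.9]
force: [0.6, 0.2, -0.1]
gripper_width: 63.9
gripper_force: 0.0
28.425 [515.8 189.6 288.9] [-1.799e+02  1.000e-01  8.290e+01]
[562.0, 203.8] 18.6 rad 74 yaw 9.3
[496.7, 324.6] 18.4 rad 71 yaw 48.2
```

```bash
python3 -m crank '-0.4 32.9 -8.9 39.2 0 0 0;-0.4 32.9 -8.9 39.2 0 0 0;-0.4 32.9 -8.9 39.2 0 0 0;-0.4 32.9 -8.9 39.2 0 0 0;-0.4 0 0 0 0 0 8.7;-0.4 0 0 0 0 0 8.7;-0.4 0 0 0 0 0 8.7;-0.4 0 0 0 0 0 8.7;-0.4 0 0 0 0 0 0;-0.4 0 0 0 0 0 0'
```

```text
time_s: 29.72
ee_pos: [497.3, 324.0, 132.6]
ee_rot: [-180.0, 0.0, 48.1]
force: [-0.3, -0.1, 0.2]
gripper_width: 63.8
gripper_force: 0.0
```

```bash
python3 -m crank '-0.4 0 0 25.5 0 0 0;-0.4 0 0 25.5 0 0 0;-0.4 0 0 25.5 0 0 0;-0.4 0 0 0 0 0 0;1 0 0 0 0 0 0;1 0 0 0 0 0 0;1 0 0 0 0 0 0;1 0 0 0 0 0 0;1 0 0 -55 0 0 0;1 0 0 -55 0 0 0' 15; python3 -m crank '1 0 0 0 0 0 -8.7;1 0 0 0 0 0 -8.7;1 0 0 0 0 0 -8.7;1 0 0 0 0 0 -8.7;1 0 0 0 0 0 0'
```

```text
time_s: 30.98
ee_pos: [496.7, 324.7, 166.9]
ee_rot: [-180.0, 0.1, 48.1]
force: [-0.6, 0.1, -0.9]
gripper_width: 35.8
gripper_force: 15.0
time_s: 31.6
ee_pos: [496.9, 324.9, 166.2]
ee_rot: [-180.0, 0.0, 82.8]
force: [0.2, 0.1, -0.3]
gripper_width: 35.8
gripper_force: 15.0
```

```bash
python3 -m crank '1 -61.6 7.5 0 0 0 0;1 -61.6 7.5 0 0 0 0;1 -61.6 7.5 0 0 0 0;1 -61.6 7.5 0 0 0 0;1 -61.6 7.5 0 0 0 0;1 -61.6 7.5 0 0 0 0;1 -61.6 7.5 0 0 0 0;1 -61.6 7.5 0 0 0 0;1 -61.6 7.5 0 0 0 0;1 -61.6 7.5 0 0 0 0'; python3 -m crank '1 0 0 39 0 0 0;1 0 0 39 0 0 0;1 0 0 0 0 0 0;1 0 0 0 0 0 0'
```

```text
time_s: 32.85
ee_pos: [495.1, -297.7, 166.4]
ee_rot: [180.0, 0.0, 82.7]
force: [0.1, 0.4, -0.1]
gripper_width: 35.8
gripper_force: 15.0
time_s: 33.35
ee_pos: [496.3, -296.0, 89.6]
ee_rot: [179.9, 0.1, 82.9]
force: [1.6, 0.2, 0.2]
gripper_width: 36.0
gripper_force: 15.0
```

```bash
python3 -m crank '1 0 -1.5 22 0 0 0;1 0 0 12 0 0 0;1 0 0 7 0 0 0;1 0 0 6 0 0 0;1 0 0 0 0 0 0'; python3 -m crank '1 0 0 4 0 0 0;1 0 0 2 0 0 0;1 0 0 0 0 0 0'
```

```text
time_s: 33.98
ee_pos: [493.9, -295.3, 41.2]
ee_rot: [-180.0, -0.0, 82.9]
force: [-0.5, 0.2, 0.0]
gripper_width: 35.8
gripper_force: 15.0
time_s: 34.35
ee_pos: [494.3, -295.7, 37.2]
ee_rot: [179.9, 0.0, 82.9]
force: [-2.8, 1.0, 10.5]
gripper_width: 36.0
gripper_force: 15.0
```

```bash
python3 -m crank '-0.4 0 0 0 0 0 0;-0.4 0 0 0 0 0 0;-0.4 0 0 -20 0 0 0;-0.4 0 0 -52 0 0 0;-0.4 0 0 -58 0 0 0;-0.4 53.9 -4.3 -13.6 0 0 0;-0.4 53.9 -4.3 -13.6 0 0 0;-0.4 53.9 -4.3 -13.6 0 0 0;-0.4 53.9 -4.3 -13.6 0 0 0;-0.4 53.9 -4.3 -13.6 0 0 0'; python3 -m crank '-0.4 53.9 -4.3 -13.6 0 0 0;-0.4 53.9 -4.3 -13.6 0 0 0;-0.4 53.9 -4.3 -13.6 0 0 0;-0.4 53.9 -4.3 -13.6 0 0 0;-0.4 0 0 0 0 0 0;-0.4 0 0 0 0 0 0'; python3 - <<'E'
from h import *
im=look((550,277)); cv2.imwrite("pics/lk5.png",im)
E
```

```text
time_s: 35.6
ee_pos: [505.7, -23.6, 233.5]
ee_rot: [180.0, -0.0, 82.9]
force: [2.0, -0.1, 0.3]
gripper_width: 63.9
gripper_force: 0.0
time_s: 36.35
ee_pos: [515.1, 190.4, 287.0]
ee_rot: [-179.9, 0.1, 82.9]
force: [1.0, 0.2, 0.5]
gripper_width: 63.8
gripper_force: 0.0
36.35 [515.1 190.4 287. ] [-1.799e+02  1.000e-01  8.290e+01]
[562.3, 203.8] 18.6 rad 74 yaw 9.5
```

```bash
python3 -m crank '-0.4 6.4 15 51.7 0 0 0;-0.4 6.4 15 51.7 0 0 0;-0.4 6.4 15 51.7 0 0 0;-0.4 0 0 0 0 0 10.5;-0.4 0 0 0 0 0 10.5;-0.4 0 0 0 0 0 10.5;-0.4 0 0 0 0 0 10.5;-0.4 0 0 0 0 0 10.5;-0.4 0 0 0 0 0 10.5;-0.4 0 0 0 0 0 10.5';python3 -m crank '-0.4 0 0 0 0 0 0;-0.4 0 0 0 0 0 0'
```

```text
time_s: 37.65
ee_pos: [562.4, 202.3, 132.2]
ee_rot: [180.0, 0.0, 8.9]
force: [0.6, 0.1, 0.8]
gripper_width: 64.1
gripper_force: 0.0
time_s: 37.9
ee_pos: [562.4, 203.3, 132.5]
ee_rot: [180.0, 0.0, 9.5]
force: [-0.3, 0.4, 0.2]
gripper_width: 63.9
gripper_force: 0.0
```

```bash
python3 -m crank '-0.4 0 0 25.5 0 0 0;-0.4 0 0 25.5 0 0 0;-0.4 0 0 25.5 0 0 0;-0.4 0 0 0 0 0 0;1 0 0 0 0 0 0;1 0 0 0 0 0 0;1 0 0 0 0 0 0;1 0 0 0 0 0 0;1 0 0 -55 0 0 0;1 0 0 -55 0 0 0' 15; python3 -m crank '1 0 0 0 0 0 -10.5;1 0 0 0 0 0 -10.5;1 0 0 0 0 0 -10.5;1 0 0 0 0 0 -10.5;1 0 0 0 0 0 -10.5;1 0 0 0 0 0 -10.5;1 0 0 0 0 0 -10.5;1 0 0 0 0 0 0'
```

```text
time_s: 39.15
ee_pos: [561.9, 204.2, 166.8]
ee_rot: [180.0, 0.1, 9.4]
force: [1.4, -0.1, -0.4]
gripper_width: 35.5
gripper_force: 15.0
time_s: 40.15
ee_pos: [562.3, 204.3, 166.0]
ee_rot: [-180.0, 0.0, 82.8]
force: [0.8, 0.6, -0.3]
gripper_width: 35.9
gripper_force: 15.0
```

```bash
python3 -m crank '1 -56 -0.5 0 0 0 0;1 -56 -0.5 0 0 0 0;1 -56 -0.5 0 0 0 0;1 -56 -0.5 0 0 0 0;1 -56 -0.5 0 0 0 0;1 -56 -0.5 0 0 0 0;1 -56 -0.5 0 0 0 0;1 -56 -0.5 0 0 0 0;1 -56 -0.5 0 0 0 0;1 -56 -0.5 0 0 0 0'; python3 -m crank '1 0 0 39 0 0 0;1 0 0 39 0 0 0;1 0 0 0 0 0 0;1 0 0 0 0 0 0'
```

```text
time_s: 41.4
ee_pos: [487.8, -352.6, 166.2]
ee_rot: [180.0, -0.0, 82.7]
force: [-0.2, 0.4, -0.5]
gripper_width: 35.9
gripper_force: 15.0
time_s: 41.9
ee_pos: [489.2, -351.3, 89.4]
ee_rot: [179.9, 0.1, 82.8]
force: [-0.5, -0.4, 0.6]
gripper_width: 35.8
gripper_force: 15.0
```

```bash
python3 -m crank '1 0 -1.5 22 0 0 0;1 0 0 12 0 0 0;1 0 0 7 0 0 0;1 0 0 6 0 0 0;1 0 0 0 0 0 0'; python3 -m crank '1 0 0 4 0 0 0;1 0 0 2 0 0 0;1 0 0 0 0 0 0'; python3 -m crank '-0.4 0 0 0 0 0 0;-0.4 0 0 0 0 0 0;-0.4 0 0 -20 0 0 0;-0.4 0 0 -52 0 0 0;-0.4 0 0 -58 0 0 0;-0.4 0 0 -50 0 0 0;-0.4 0 0 -50 0 0 0;-1 0 0 0 0 0 0;-1 0 0 0 0 0 0'; python3 - <<'E'
from h import *
c=cam("wrist"); im=grab_frame("wrist"); cv2.imwrite("pics/rk3.png",im); print(env.state()["ee_pos"])
for q in pots(c,im,(536,-301),46,120): print(q)
cv2.imwrite("pics/sc3.png",grab_frame("scene"))
c=cam("scene")
for k in("marker_0","clip_0","spare_pot_0"): print(k,[(round(x["p"],2),np.round(x["point"]).tolist(),np.round(px(c,x["point"])).tolist()) for x in models.search_frame(k,"scene")])
s=cv2.imread("pics/sc3.png"); t=cv2.resize(s[20:220,200:430],(480,420),interpolation=cv2.INTER_CUBIC)
r=cv2.resize(im[0:220,100:420],(320,220)); o=np.zeros((420,800,3),np.uint8); o[:,:480]=t; o[:220,480:]=r
o[220:420,480:]=cv2.resize(s[220:380,240:440],(320,200)) 
cv2.imwrite("pics/comb3.png",o)
E
```

```text
time_s: 42.52
ee_pos: [486.8, -350.6, 41.0]
ee_rot: [-180.0, -0.0, 82.9]
force: [-0.8, 0.3, -2.0]
gripper_width: 35.7
gripper_force: 15.0
time_s: 42.9
ee_pos: [487.3, -351.0, 37.0]
ee_rot: [179.9, 0.1, 82.9]
force: [-2.2, 1.3, 8.1]
gripper_width: 35.9
gripper_force: 15.0
time_s: 44.02
ee_pos: [486.3, -350.3, 264.0]
ee_rot: [-179.9, -0.1, 82.9]
force: [0.1, -0.7, -1.4]
gripper_width: 81.1
gripper_force: 0.0
[ 486.10294518 -350.1017566   263.21548591]
([488.6, -351.1], 19.8)
([570.4, -359.7], 19.1)
([577.0, -307.3], 18.8)
([495.2, -297.1], 18.6)
([584.3, -251.0], 18.5)
([505.3, -239.1], 18.4)
marker_0 [(0.67, [433.0, -90.0, 17.0], [288.0, 272.0])]
clip_0 [(0.74, [547.0, 10.0, 7.0], [310.0, 228.0])]
spare_pot_0 [(0.91, [483.0, -355.0, 49.0], [376.0, 349.0]), (0.83, [496.0, -248.0, 47.0], [351.0, 305.0]), (0.82, [405.0, 43.0, 37.0], [251.0, 232.0]), (0.76, [576.0, -256.0, 46.0], [385.0, 291.0]), (0.75, [562.0, -365.0, 44.0], [413.0, 336.0]), (0.61, [489.0, -303.0, 43.0], [363.0, 328.0])]
```

View pics/comb3.png

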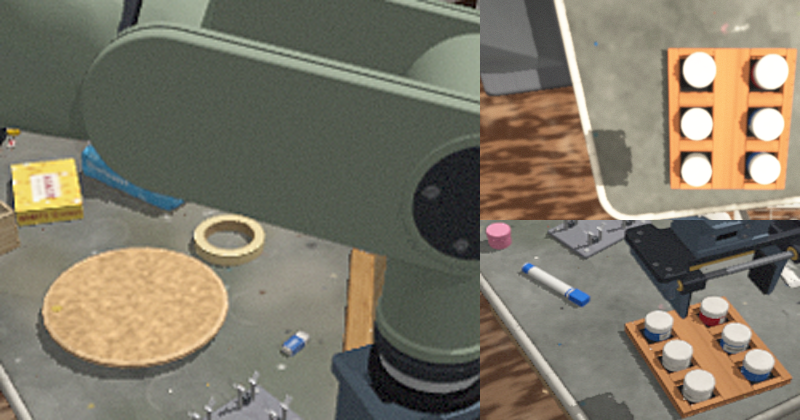

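All six pockets hold upright pots, and the disc is empty. Only the blue marker shows on the table. Next is a close look at the marker and holder.

```bash
python3 -m crank '-0.4 57 -8.6 0 0 0 0;-0.4 57 -8.6 0 0 0 0;-0.4 57 -8.6 0 0 0 0;-0.4 57 -8.6 0 0 0 0;-0.4 0 0 0 0 0 0;-0.4 0 0 0 0 0 0;-0.4 0 0 0 0 0 0'; python3 - <<'E'
from h import *
z=np.load("discam.npz"); print("red thing",ray((z["K"],z["R"],z["t"]),560,5,9))
c=cam("wrist"); np.savez("mcam.npz",K=c[0],R=c[1],t=c[2]); im=grab_frame("wrist"); print(env.state()["ee_pos"])
cv2.imwrite("pics/mk.png",im)
d=cv2.imread("pics/disc1.png")[0:60,520:640]
o=im.copy(); o=np.vstack([cv2.resize(im[0:260,100:460],(720,520),interpolation=cv2.INTER_CUBIC)]); o[:120,480:720]=cv2.resize(d,(240,120)); cv2.imwrite("pics/mk2.png",o)
E
```

```text
time_s: 45.15
ee_pos: [480.9, -121.3, 264.8]
ee_rot: [-180.0, 0.0, 82.8]
force: [0.3, 0.4, 0.1]
gripper_width: 63.8
gripper_force: 0.0
red thing [853.81102283 408.18689215   9.        ]
[ 480.88432718 -121.30256109  264.78002572]
```

View pics/mk2.png

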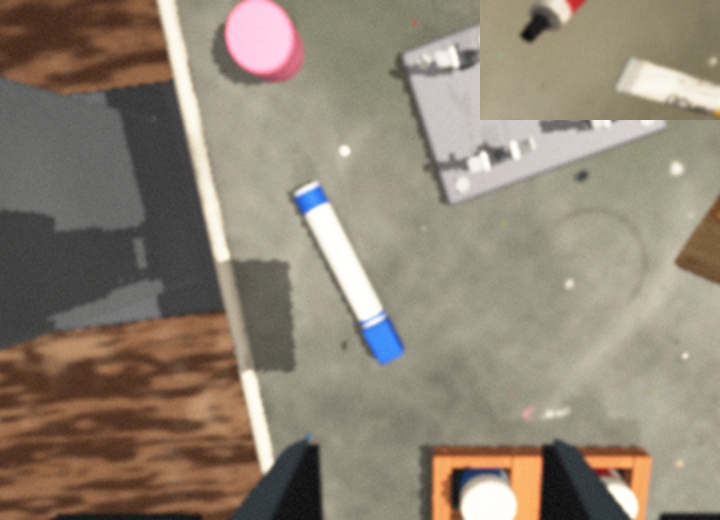

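```bash
python3 - <<'E'
from h import *
z=np.load("mcam.npz"); c=(z["K"],z["R"],z["t"]); im=cv2.imread("pics/mk.png"); hsv=cv2.cvtColor(im,cv2.COLOR_BGR2HSV)
m=cv2.inRange(hsv,(0,0,205),(180,40,255))|cv2.inRange(hsv,(100,110,60),(130,255,255))
w=np.zeros_like(m); w[85:190,240:310]=m[85:190,240:310]; w=cv2.morphologyEx(w,cv2.MORPH_CLOSE,np.ones((3,3)))
k=max(cv2.findContours(w,cv2.RETR_EXTERNAL,cv2.CHAIN_APPROX_NONE)[0],key=cv2.contourArea).reshape(-1,2)
P=np.array([ray(c,u,v,11)[:2] for u,v in k],np.float32); print("marker",cv2.minAreaRect(P), cv2.boxPoints(cv2.minAreaRect(P)).round(1).tolist())
pts=[ray(c,*p,10)[:2].round(1) for p in((302,29),(325,101.5),(432.5,61))]; print("holder",pts)
print("clips left z45",[ray(c,*p,45)[:2].round(1) for p in((320,29),(350,77.5))])
z0=np.load("discam.npz"); c0=(z0["K"],z0["R"],z0["t"])
print("holder disc1",[ray(c0,*p,10)[:2].round(1) for p in((288,250),(370,237))])
E
python3 -c "
import cv2; im=cv2.imread('pics/mk.png'); cv2.imwrite('pics/cl.png',cv2.resize(im[0:110,290:450],(800,550),interpolation=cv2.INTER_CUBIC))"
```

```text
marker ((434.3417663574219, -81.86148071289062), (20.357633590698242, 121.64409637451172), 18.184396743774414) [[405.70001220703125, -27.299999237060547], [443.70001220703125, -142.8000030517578], [463.0, -136.5], [425.0, -20.899999618530273]]
holder [array([486.6,  38.9]), array([503.9, -45.4]), array([637.8, -15.3])]
clips left z45 [array([506.2,  30. ]), array([533.6, -22.8])]
holder disc1 [array([485.7,  46.1]), array([620.6,  70.6])]
```

View pics/cl.png

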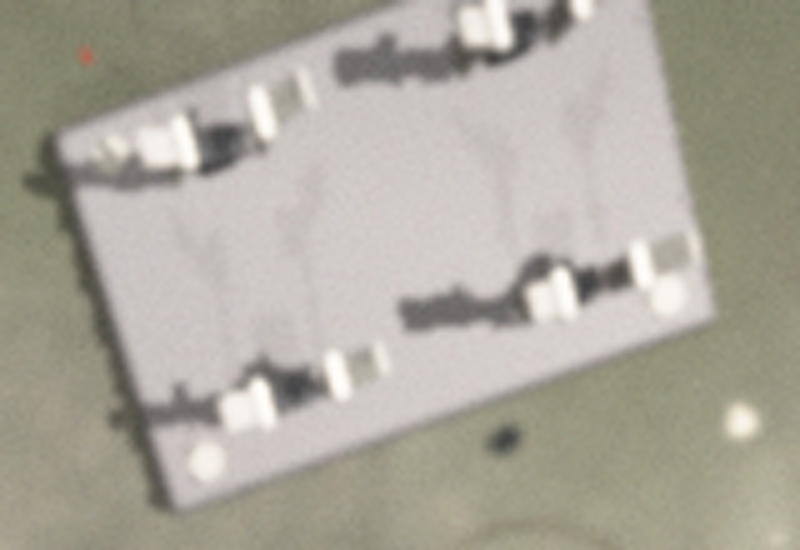

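The left pair's clip centres are at crop (303,385) and (224,121), i.e. image (350.6,77) and (334.8,24). Both pairs are free.

```bash
python3 - <<'E'
from h import *
z=np.load("mcam.npz"); c=(z["K"],z["R"],z["t"])
n,f,r=[ray(c,*p,51)[:2] for p in((350.6,77),(334.8,24.2),(412.6,55))]
print(n,f,r,np.linalg.norm(f-n),np.linalg.norm(r-n),np.degrees(np.arctan2(*(f-n)[::-1])),np.degrees(np.arctan2(*(r-n)[::-1])),"mid",(n+f)/2)
a,b,d=[ray(c,*p,10)[:2] for p in((301.6,27),(325,102.4),(433,63.6))]
print(a,b,d,np.linalg.norm(a-b),np.linalg.norm(d-b),np.degrees(np.arctan2(*(a-b)[::-1])),np.degrees(np.arctan2(*(d-b)[::-1])))
ctr=(a+d)/2; u=(d-b)/np.linalg.norm(d-b); print("ctr",ctr,"clipL",ctr-35*u)
E
```

```text
[533.68890078 -22.57370892] [522.0281982   31.44991831] [602.19916172  -8.78505634] 55.267750845867226 69.88406681526608 102.18012035767373 11.379554676026467 mid [527.85854949   4.4381047 ]
[486.43774692  41.04734525] [503.74600699 -46.50740056] [638.36891034 -18.2554177 ] 89.24914218111167 137.55544570098812 101.18233776891464 11.852104598592888
ctr [562.40332863  11.39596377] clipL [528.14949307   4.20744866]
```

```bash
python3 -m crank '-0.4 8.3 -12.8 46.2 0 0 0;-0.4 8.3 -12.8 46.2 0 0 0;-0.4 8.3 -12.8 46.2 0 0 0;-0.4 8.4 -12.8 46.2 0 0 -8.5;-0.4 0 0 0 0 0 -8.5;-0.4 0 0 0 0 0 -8.4;-0.4 0 0 0 0 0 0;-0.4 0 0 0 0 0 0'; python3 - <<'E'
from h import *
c=cam("wrist"); im=grab_frame("wrist"); hsv=cv2.cvtColor(im,cv2.COLOR_BGR2HSV)
m=cv2.inRange(hsv,(100,110,60),(130,255,255))
for k in cv2.findContours(m,cv2.RETR_EXTERNAL,cv2.CHAIN_APPROX_NONE)[0]:
    if cv2.contourArea(k)>60:
        P=np.array([ray(c,u,v,9)[:2] for u,v in k.reshape(-1,2)],np.float32); print(cv2.minAreaRect(P),cv2.boundingRect(k))
m=cv2.inRange(hsv,(0,0,185),(180,45,255))
for k in cv2.findContours(m,cv2.RETR_EXTERNAL,cv2.CHAIN_APPROX_NONE)[0]:
    if cv2.contourArea(k)>900:
        P=np.array([ray(c,u,v,11)[:2] for u,v in k.reshape(-1,2)],np.float32); print("w",cv2.minAreaRect(P),cv2.boundingRect(k))
cv2.imwrite("pics/mk4.png",im)
E
```

```text
time_s: 46.2
ee_pos: [434.3, -81.3, 80.3]
ee_rot: [180.0, 0.0, 108.1]
force: [0.7, 0.4, 0.5]
gripper_width: 64.1
gripper_force: 0.0
((450.5051574707031, -129.66903686523438), (18.02869415283203, 28.80461311340332), 18.671131134033203) (304, 253, 23, 32)
((418.20751953125, -33.088836669921875), (17.476774215698242, 11.548702239990234), 18.079360961914062) (302, 136, 25, 17)
w ((432.8311767578125, -75.16007232666016), (18.002103805541992, 76.85595703125), 18.724655151367188) (304, 153, 24, 97)
w ((561.22265625, 11.78744888305664), (136.11981201171875, 88.53484344482422), 11.667427062988281) (418, 71, 219, 142)
w ((432.7591247558594, -10.480064392089844), (52.03276062011719, 117.39356994628906), 36.290611267089844) (296, 34, 85, 167)
w ((374.09063720703125, 2.8103504180908203), (62.35759735107422, 24.73491096496582), 89.6289291381836) (240, 23, 46, 92)
w ((414.45147705078125, 53.21274185180664), (36.11503601074219, 15.943519592285156), 18.083486557006836) (322, 0, 58, 29)
w ((354.443359375, -52.61760711669922), (10.577718734741211, 191.63507080078125), 0.009976505301892757) (188, 0, 74, 257)
```

View pics/mk4.png

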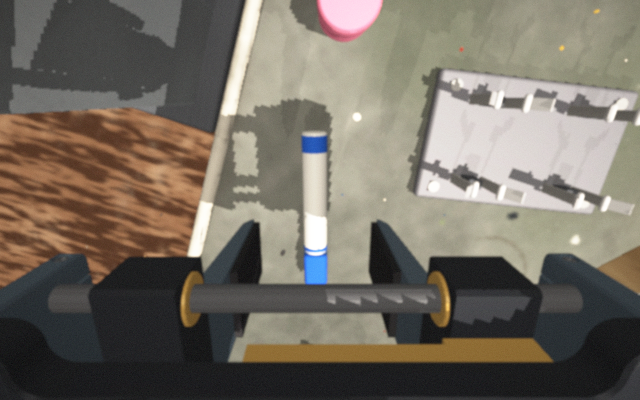

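The marker lies at px x 315, centred between the fingers and parallel to the pads.

```bash
python3 -m crank '-0.4 0 0 25 0 0 0;-0.4 0 0 25 0 0 0;-0.4 0 0.3 16 0 0 0;-0.4 0 0 0 0 0 0;1 0 0 0 0 0 0;1 0 0 0 0 0 0;1 0 0 0 0 0 0;1 0 0 0 0 0 0;1 0 0 0 0 0 0;1 0 0 0 0 0 0' 45
```

```text
time_s: 47.5
ee_pos: [434.5, -80.6, 14.4]
ee_rot: [180.0, 0.0, 108.3]
force: [-1.0, -0.3, 1.9]
gripper_width: 17.1
gripper_force: 45.0
```

```bash
python3 -m crank '1 0 0 -45 0 0 6.6;1 0 0 -45 0 0 0;1 21.9 36.3 0 0 0 0;1 21.9 36.3 0 0 0 0;1 21.9 36.3 0 0 0 0;1 0 0 0 0 0 0;1 0 0 0 0 0 0;1 0 0 0 0 0 0'; python3 - <<'E'
from h import *
c=cam("wrist"); s=env.state(); print(s["ee_pos"],s["ee_rot"],s["gripper_width"]); im=grab_frame("wrist"); hsv=cv2.cvtColor(im,cv2.COLOR_BGR2HSV)
m=cv2.inRange(hsv,(100,110,60),(130,255,255))
zt=s["ee_pos"][2]-5
for k in cv2.findContours(m,cv2.RETR_EXTERNAL,cv2.CHAIN_APPROX_NONE)[0]:
    if cv2.contourArea(k)>60:
        P=np.array([ray(c,u,v,zt)[:2] for u,v in k.reshape(-1,2)],np.float32); print(cv2.minAreaRect(P),cv2.boundingRect(k))
o=im[0:300,160:560]; cv2.imwrite("pics/mk5.png",cv2.resize(o,(800,600),interpolation=cv2.INTER_CUBIC))
E
```

```text
time_s: 48.5
ee_pos: [526.7, 5.1, 104.1]
ee_rot: [-179.9, -0.0, 101.6]
force: [0.5, -0.5, 0.2]
gripper_width: 16.9
gripper_force: 45.0
[526.66969396   5.10009573 104.0885993 ] [-1.79935125e+02 -4.51929880e-03  1.01648927e+02] 16.926093331134908
((538.0167236328125, -47.975013732910156), (18.50140380859375, 24.004899978637695), 11.656347274780273) (300, 312, 31, 33)
((516.9268798828125, 53.93761444091797), (17.7680721282959, 12.20649242401123), 9.821521759033203) (298, 152, 35, 24)
((633.79296875, 104.59487915039062), (17.304534912109375, 12.06082534790039), 21.248428344726562) (546, 100, 36, 28)
```

View pics/mk5.png

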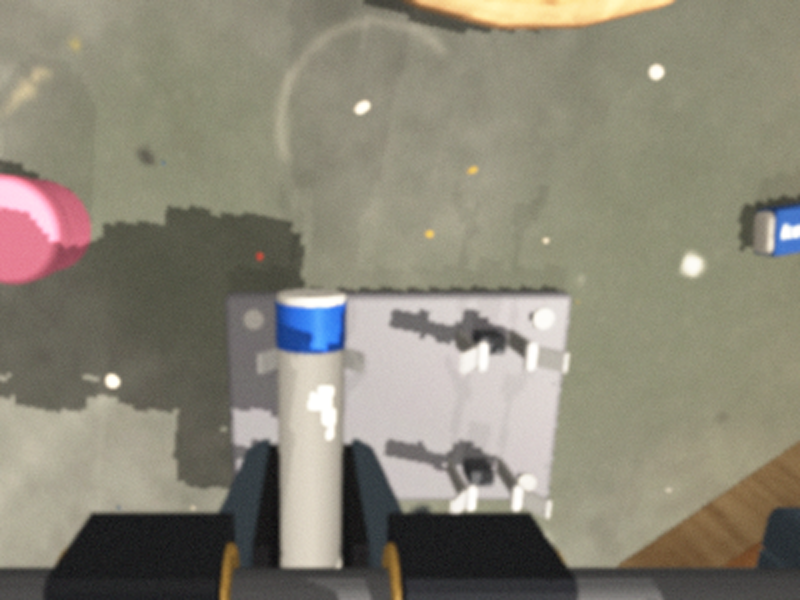

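The marker is over the left clip pair: its axis is at crop x 311, and the wings span 257 to 365. I'll press down in steps.

```bash
python3 -m crank '1 0 0.5 23 0 0 0;1 0 0 23 0 0 0;1 0 0 0 0 0 0;1 0 0 4 0 0 0;1 0 0 0 0 0 0' 55; python3 -m crank '1 0 0 3 0 0 0;1 0 0 3 0 0 0;1 0 0 0 0 0 0'
```

```text
time_s: 49.18
ee_pos: [528.5, 5.7, 54.9]
ee_rot: [179.9, 0.0, 101.7]
force: [0.1, -0.6, 0.1]
gripper_width: 17.3
gripper_force: 55.0
time_s: 49.55
ee_pos: [527.6, 5.8, 48.2]
ee_rot: [-179.9, 0.0, 101.7]
force: [-2.4, -0.5, 2.9]
gripper_width: 16.9
gripper_force: 55.0
```

```bash
python3 -m crank '1 0 0 3 0 0 0;1 0 0 0 0 0 0'; python3 -m crank '1 0 0 3 0 0 0;1 0 0 0 0 0 0'; python3 -m crank '1 0 0 2 0 0 0;1 0 0 0 0 0 0'
```

```text
time_s: 49.8
ee_pos: [527.6, 5.8, 44.6]
ee_rot: [-179.9, -0.0, 101.7]
force: [-2.9, -0.9, -0.1]
gripper_width: 16.9
gripper_force: 55.0
time_s: 50.05
ee_pos: [527.6, 5.9, 41.4]
ee_rot: [-179.9, -0.0, 101.7]
force: [-2.6, -0.7, -4.9]
gripper_width: 16.9
gripper_force: 55.0
time_s: 50.3
ee_pos: [527.9, 5.9, 39.8]
ee_rot: [-180.0, -0.0, 101.7]
force: [-2.5, -1.2, -4.7]
gripper_width: 17.2
gripper_force: 55.0
```

```bash
python3 -m crank '1 0 0 1 0 0 0;1 0 0 0 0 0 0'; python3 -m crank '1 0 0 1 0 0 0;1 0 0 0 0 0 0'
```

```text
time_s: 50.55
ee_pos: [528.3, 5.9, 39.4]
ee_rot: [180.0, 0.0, 101.7]
force: [-3.2, -1.2, -1.2]
gripper_width: 16.9
gripper_force: 55.0
time_s: 50.8
ee_pos: [528.3, 5.9, 39.2]
ee_rot: [180.0, 0.0, 101.7]
force: [-4.1, -0.0, 5.4]
gripper_width: 16.8
gripper_force: 55.0
```

```bash
python3 -m crank '1 0 0 1 0 0 0;1 0 0 0 0 0 0'; python3 -m crank '0 0 0 0 0 0 0;0 0 0 0 0 0 0;0 0 0 0 0 0 0;0 0 0 -20 0 0 0;0 0 0 -50 0 0 0;0 -40 0 -50 0 0 0;0 -50 0 -30 0 0 0;0 0 0 0 0 0 0;0 0 0 0 0 0 0'; python3 - <<'E'
from h import *
c=cam("wrist"); s=env.state(); print(s["ee_pos"]); im=grab_frame("wrist"); hsv=cv2.cvtColor(im,cv2.COLOR_BGR2HSV)
m=cv2.inRange(hsv,(100,110,60),(130,255,255))
mid=np.array([528,4.3]); u=np.array([-.203,.979])
for zt in(34,):
  for k in cv2.findContours(m,cv2.RETR_EXTERNAL,cv2.CHAIN_APPROX_NONE)[0]:
    if cv2.contourArea(k)>60:
        P=np.array([ray(c,a,b,zt)[:2] for a,b in k.reshape(-1,2)],np.float32); q=(P-mid)@u; print(cv2.minAreaRect(P),cv2.boundingRect(k),"along",q.min(),q.max())
print("pred ends px",[px(c,[*(mid+t*u),34]).round(1).tolist() for t in(-60,-28,0,28,60)])
sc=grab_frame("scene"); sd=grab_frame("side")
o=np.zeros((600,800,3),np.uint8); o[:300,:]=cv2.resize(im[0:240],(800,300)); o[300:,:400]=cv2.resize(sc[180:270,260:380],(400,300),interpolation=cv2.INTER_CUBIC); o[300:,400:]=cv2.resize(sd[175:250,270:370],(400,300),interpolation=cv2.INTER_CUBIC)
cv2.imwrite("pics/fin.png",o)
E
```

```text
time_s: 51.05
ee_pos: [528.3, 5.9, 39.1]
ee_rot: [179.9, 0.0, 101.7]
force: [-6.4, -0.4, 13.0]
gripper_width: 16.8
gripper_force: 55.0
time_s: 52.18
ee_pos: [545.7, -80.9, 185.2]
ee_rot: [-179.9, -0.1, 101.7]
force: [-0.5, 0.5, -0.9]
gripper_width: 45.9
gripper_force: 0.0
[545.66425867 -80.92374937 185.15385039]
((538.311279296875, -41.4794807434082), (18.45668601989746, 26.199539184570312), 11.143330574035645) (306, 130, 20, 28) along -59.956560057830806 -33.7497755405426
((518.4523315429688, 57.12791061401367), (17.692989349365234, 11.098910331726074), 11.60970401763916) (306, 22, 21, 15) along 48.093626431274416 59.217983391571046
((688.5936889648438, 105.63294219970703), (23.015588760375977, 17.083524703979492), 21.277055740356445) (506, 0, 28, 25) along 57.31492636566163 75.7809459350586
pred ends px [[314.7, 157.0], [314.6, 123.9], [314.6, 93.1], [314.5, 60.6], [314.4, 21.0]]
```

View pics/fin.png

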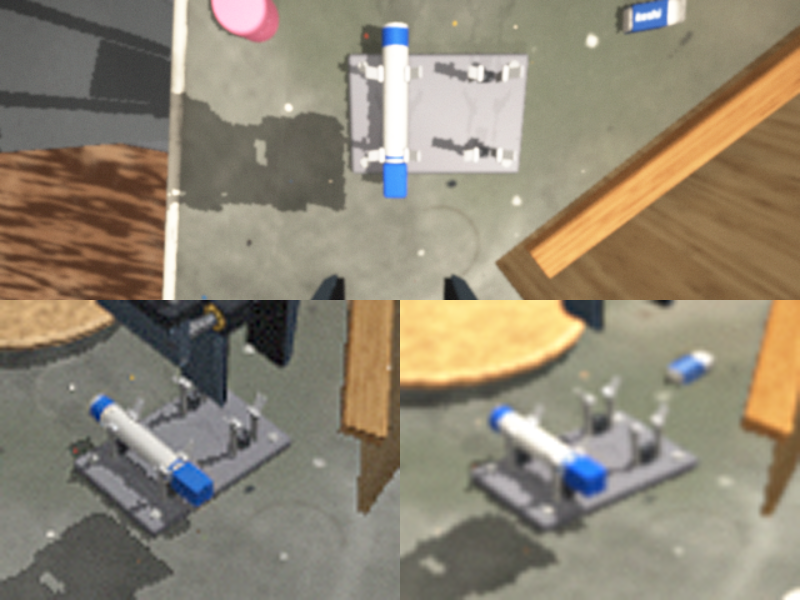

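The marker is seated level in the left pair, with its ends within about 1 mm of the predicted pixels. One numeric check on the rack, then hand-in.

```bash
python3 - <<'E'
from h import *
c=cam("scene"); im=grab_frame("scene"); print(pots(c,im,(536,-301),46,120))
g=[(round(x["p"],2),np.round(x["point"]).tolist()) for x in models.search_frame("spare_pot_0","scene")]; print(g)
print(env.job_done())
E
```

```text
[([487.0, -352.0], 18.1), ([570.8, -359.5], 17.8), ([494.3, -296.3], 18.0), ([576.5, -306.8], 17.9), ([504.1, -237.9], 18.2), ([584.6, -249.6], 17.8)]
[(0.91, [580.0, -255.0, 44.0]), (0.91, [560.0, -366.0, 46.0]), (0.78, [491.0, -302.0, 46.0]), (0.74, [483.0, -351.0, 47.0]), (0.74, [408.0, 44.0, 37.0]), (0.66, [497.0, -246.0, 45.0]), (0.6, [527.0, -320.0, 20.0])]
the job is handed in; nothing more can be done
None
```

I filled the five empty rack pockets with the five spare pots, leaving no surplus, and snapped the only marker on the table (blue) home, centred, in a clip pair; the job was handed in at about 52 s of robot time, and no verdict came back.

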